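# Portion potatoes from a gravity lane

## Task

Portion out the small potatoes: with the fingertips press down the paddle of the rocking lever on the lane of small potatoes so that its gate lifts, keep it down until all four have rolled into the pan below, then let the lever come back up so that the gate is shut again. Do not touch or pick up the potatoes themselves, and leave the lane of large potatoes and the other things on the bench as they are.

Things in the scene. Friction and masses are not known exactly. Their poses are not given: they have to be found in the camera images.
- small_rocker (a joint): Angle of the SMALL-potato lane's rocking lever, rad: 0 = gate shut (at rest), 0.55 = paddle fully down on its stop, gate fully lifted; small potatoes pass from about 0.40 and need a second or two to roll out. A spring returns it to 0; pressing straight down on the paddle takes about 3 N to start, 5 N at the stop.
- small_paddle (a point): Where to press: middle of the upper face of the small lane's ribbed steel lever paddle, 60 (along the lane) x 46 x 4 mm, over the trough, 276 mm above the bench at rest, rising 16 degrees away from the gate; free above. Fully pressed it has gone 51 mm down and 19 mm along the lane away from the gate (arc of 100 mm radius about the pivot) and slopes 16 degrees the other way.
- small_gate (a point): Middle of the lower edge of the small-potato lane's gate, a steel plate 48 mm wide that hangs across the outlet on the lever's other arm, 18 mm above the trough floor when shut; fully pressed it has swung about 41 mm up and 35 mm out over the pan.
- small_lane: Fixed lane of the small potatoes: open stainless trough on legs, 54 mm wide inside, 300 mm long, sloping 8 degrees. Origin on the tray under the shut gate; x points level along the lane from the outlet to the closed rear end, z up. Lever pivot at x 52 mm, 212 mm up. The two lanes stand side by side 170 mm apart, outlets the same way; either may be nearer the robot.
- small_pan: The pan under the small-potato lane's outlet: a fixed stainless pan, 176 x 162 mm over the rim, 100 mm deep, walls 4 mm, inside 156 x 142 mm. Origin at the centre of its underside, axes as the lane's.
- small_potato1: A small potato, a ball 46 mm across, about 55 g, one of four queueing in the small lane behind its gate (number 1 at the gate). Origin at its centre.
- small_potato2: A small potato, a ball 46 mm across, about 55 g, one of four queueing in the small lane behind its gate (number 1 at the gate). Origin at its centre.
- small_potato3: A small potato, a ball 46 mm across, about 55 g, one of four queueing in the small lane behind its gate (number 1 at the gate). Origin at its centre.
- small_potato4: A small potato, a ball 46 mm across, about 55 g, one of four queueing in the small lane behind its gate (number 1 at the gate). Origin at its centre.
- large_rocker (a joint): Angle of the lever of the LARGE-potato lane, same kind and values; to be left alone.
- large_paddle (a point): Middle of the upper face of the paddle of the large-potato lane, same size and height as the other; not to be pressed.
- large_lane: The fixed lane of the large potatoes, 78 mm wide inside, otherwise like the small lane; to be left alone.
- large_potato1: A large potato, a ball 68 mm across, about 180 g, one of three in the large lane; to be left alone. Origin at its centre.
- large_potato2: A large potato, a ball 68 mm across, about 180 g, one of three in the large lane; to be left alone. Origin at its centre.
- large_potato3: A large potato, a ball 68 mm across, about 180 g, one of three in the large lane; to be left alone. Origin at its centre.
- salt_jar: Glass salt jar, 54 mm across, 85 mm tall, standing on the tray between the lanes. To be left alone. Origin at its underside.
- steel_cup: Steel cup, 58 mm across, 70 mm tall, standing on the tray between the lanes. To be left alone. Origin at its underside.
- mixing_bowl: Steel mixing bowl, 180 mm across, 80 mm high, left of the lanes. To be left alone. Origin at its underside.
- oil_bottle: Green glass bottle, 64 mm across, 190 mm tall, left of the lanes. To be left alone. Origin at its underside.
- spoon: Spoon with a black handle, 200 mm, lying on the left. To be left alone. Origin at its underside.
- tin: Food tin, 73 mm across, 110 mm tall, standing on the right. To be left alone. Origin at its underside.
- brush: Brush with a white handle, 200 mm, lying on the right. To be left alone. Origin at its underside.
Things that resemble listed ones, but are neither listed nor needed, are in the scene too. Leave any blue or purple look-alike of the small_pan alone.

How it is judged:
By the outcome, as a careful person would: the job done as asked, in the order asked, and still so for the second after the job is handed in, with the robot touching nothing.
It also fails if it takes over 32 s, if anything falls off the work surface, if the arm or the gripper's body presses on something with over 40 N, if the wrist force passes 120 N, or if a joint passes its speed limit or range.

## Robot

A 6-joint arm with a two-finger parallel gripper is mounted at the origin on the work surface. World frame = base frame: x ahead of the robot, y to its left, z up, the work surface at z = 0. Lengths are in m, angles in degrees, forces in N, time in s.
With the tool pointing down it reaches from about 0.4 to 0.825 m from the base axis. Payload 7 kg.
Tool frame: the origin (TCP) lies midway between the tips of the shut fingers; the grasp point (between the pads) lies 19 mm behind it; z points along the fingers, y is the direction in which the jaws open and shut (so a half turn about z gives the same grasp; the last joint's range is limited). The gripper opens to 88 mm and grips with 3 to 60 N. Pads are 19 mm wide; open, the fingers measure 130 mm over their backs; the gripper's body (78 mm by 193 mm) begins 47 mm behind the grasp point.
Start: joints at [-56.946, 20.546, 0.682, 0, -70.136, -16.507], TCP at [0.192, -0.647, 0.227] pointing down, gripper open.
Joint ranges: [-176.03, 176.03], [-82.01, 121.73], [-58.28, 71.71], [-173.87, 95.51], [-174.79, -0.11], [-173.66, 173.66]. Speed limits (degrees/s): [136.94, 136.94, 172.46, 180, 180, 180].

## Interface

Orientations are given as a 3x3 rotation matrix whose columns are the frame's x, y, z axes.
In Python, from rig import robot gives the robot as it stands. Calls block until the motion is done:
- robot.goto(position, orientation): joint-space move of the TCP to a pose.
- robot.servo_line(position, ori=None, speed=0.15): straight line of the TCP; ori=None keeps the orientation; speed is the mean speed in m/s.
- robot.movej(angles): joint-space move.
- robot.move_gripper(opening): opening from 0.0 (shut) to 1.0 (fully open); the grip force is fixed at half the most; returns when the fingers have stopped.
- robot.dwell(seconds).
- robot.ik(position, orientation): joint angles nearest the present ones, or None.
- robot.grab_frame(name): name is "side" or "top"; returns (picture, depth): 420x560x3 uint8, red, green, blue; 420x560 float32, m along the optical axis (not along the pixel's ray), 0 where there is no reading.
- robot.camera_info(name): a dict with "vfov" (degrees; the focal length in pixels is half the picture's height over the tangent of half this angle, whatever the lens; pixels are square), "cx", "cy" (the principal point, pixels), "view" (4x4, takes a point from world to camera coordinates). Camera axes: x right, y down, z forward; pixel columns grow to the right and rows downward; lengths in m; the calibration is good to about 2 mm. A picture is of the moment at which its call begins. camera_info takes no time and is no camera call.
A pose or a line that the arm cannot do raises robot.Unreachable and nothing moves.
- robot.job_done(): hands the job in, once; it reports no verdict.
Readings, each from a call of its own:
- robot.read_t(): time.
- robot.read_qpos(): joint angles.
- robot.read_qvel(): joint speeds.
- robot.read_effort(): joint torques, N m.
- robot.read_position(): TCP position.
- robot.read_tcp_rot(): TCP orientation.
- robot.read_force(): force on the tool from outside, world axes, zero at the start.
- robot.read_ft_torque(): the same for the moment, N m.
- robot.read_grip_width(): opening from 0.0 (shut) to 1.0 (fully open).
Only numpy, scipy, OpenCV 4.12 (cv2) and the standard library are available. Lean on these libraries where they do the work, as an engineer would, in place of code of your own. Each camera call takes 0.05 s, during which the arm holds its last target. There are 200 camera calls.

## Working session

There is one attempt and no reset: what is moved stays moved. The work goes in short steps, each a Python script; the robot and the scene stay as the last script left them, time stands still between calls to the robot, and variables do not carry over. Pictures are saved under pics/ and viewed, about 8 in all and at most 12, crops included, and the job is handed in when it is done.

```bash
mkdir -p pics
cat > h.py <<'E'
import numpy as np, cv2
from rig import robot
def cloud(n,d):
    c=robot.camera_info(n); f=d.shape[0]/2/np.tan(np.radians(c["vfov"])/2)
    v,u=np.mgrid[:d.shape[0],:d.shape[1]]
    p=np.stack([(u-c["cx"])/f*d,(v-c["cy"])/f*d,d],-1)
    V=np.array(c["view"]); return (p-V[:3,3])@V[:3,:3]
E
python3 - <<'E'
from h import *
for n in("top","side"):
    im,d=robot.grab_frame(n); cv2.imwrite(f"pics/{n}0.png",im[:,:,::-1]); np.savez(f"{n}0.npz",im=im,d=d)
    print(robot.camera_info(n), (d==0).mean())
print(robot.read_t(),robot.read_tcp_rot(),robot.read_position())
E
```

```text
{'vfov': 55.64707783272739, 'cx': 285.5460440999911, 'cy': 207.75414070632164, 'view': array([[ 0.01671209, -0.9998583 , -0.00202073, -0.07421041],
       [-0.98956729, -0.01625076, -0.14315201,  0.47159848],
       [ 0.14309889,  0.00439202, -0.98969865,  1.18385463],
       [ 0.        ,  0.        ,  0.        ,  1.        ]])} 0.004009353741496599
{'vfov': 49.514967952472574, 'cx': 279.55453961366385, 'cy': 204.06103774628406, 'view': array([[-0.95962073, -0.28111184, -0.01020722,  0.442892  ],
       [-0.21398873,  0.75307597, -0.62216188,  0.26558463],
       [ 0.18258388, -0.5948552 , -0.78282208,  1.28190691],
       [ 0.        ,  0.        ,  0.        ,  1.        ]])} 0.004166666666666667
0.1 [[-9.58601760e-01 -2.84749611e-01 -5.70268606e-04]
 [-2.84750137e-01  9.58600806e-01  1.36192297e-03]
 [ 1.58852911e-04  1.46792582e-03 -9.99998910e-01]] [ 0.192107   -0.64663753  0.22573338]
```

View pics/top0.png

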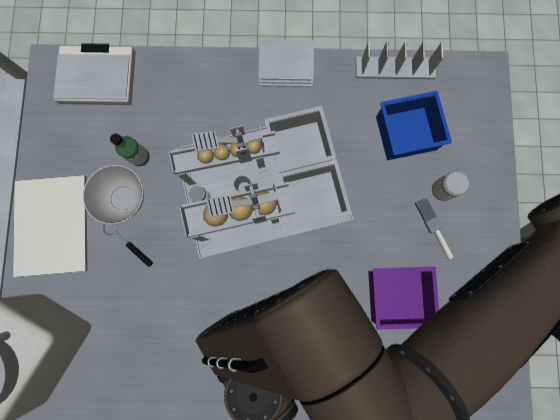

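View pics/side0.png

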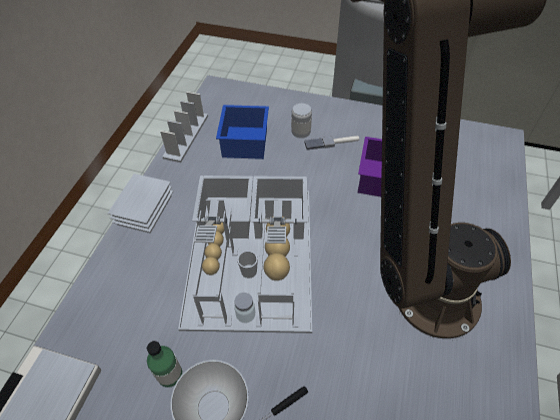

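The small lane is the far one: four small balls, its paddle at about (205,141) in the top view and (205,233) in the side view. The outlets face −y, to the right in the top view. I'll measure the paddle from the depth.

Run:
```python
from h import *
for n in("top","side"):
    z=np.load(f"{n}0.npz"); im,d=z["im"],z["d"]; P=cloud(n,d)
    m=(P[...,2]>.235)&(P[...,2]<.31)&(P[...,0]>.3)&(P[...,0]<.8)&(P[...,1]>-.2)&(P[...,1]<.35)&(d>0)
    k,l,s,c=cv2.connectedComponentsWithStats(cv2.morphologyEx(m.astype(np.uint8),cv2.MORPH_CLOSE,np.ones((5,5))))
    for i in range(1,k):
        q=P[(l==i)&m]
        if len(q)<15: continue
        r=cv2.minAreaRect(q[:,:2].astype(np.float32)*1000)
        A=np.c_[q[:,:2]-q[:,:2].mean(0),np.ones(len(q))]; g=np.linalg.lstsq(A,q[:,2],rcond=None)[0]
        print(n,s[i],len(q),q.min(0).round(3),q.max(0).round(3),"mean",q.mean(0).round(4),"rect",np.round(r[0],1),np.round(r[1],1),round(r[2],1),"plane",g.round(3))
    b=d>0
    # wide outline of the lane's tray edge direction: potatoes by colour
    h=cv2.cvtColor(im,cv2.COLOR_RGB2HSV); pm=((h[...,0]>10)&(h[...,0]<25)&(h[...,1]>90)&(h[...,2]>90)&b&(P[...,2]<.25)&(P[...,2]>.08)&(P[...,1]>-.1)).astype(np.uint8)
    k,l,s,c=cv2.connectedComponentsWithStats(pm)
    for i in range(1,k):
        if s[i][4]>25: print(" potato",c[i].round(),P[l==i].mean(0).round(3))
im=np.load("top0.npz")["im"][95:265,160:360]
cv2.imwrite("pics/crop.png",cv2.resize(im[:,:,::-1],None,fx=4,fy=3.5,interpolation=cv2.INTER_CUBIC)[:600])
```

```text
top [191 131  44  21 537] 526 [0.577 0.07  0.235] [0.634 0.172 0.287] mean [0.6071 0.1304 0.2705] rect [610.8 119. ] [47.7 98.8] 15.1 plane [-0.104  0.41   0.271]
top [206 195  41  22 561] 558 [0.414 0.033 0.235] [0.469 0.127 0.285] mean [0.4432 0.0865 0.2707] rect [446.2  77.5] [46.6 93.3] 15.6 plane [-0.12   0.41   0.271]
 potato [254. 146.] [0.628 0.025 0.158]
 potato [222. 152.] [0.606 0.113 0.17 ]
 potato [233. 149.] [0.617 0.082 0.164]
 potato [205. 156.] [0.593 0.157 0.176]
 potato [267. 208.] [ 0.452 -0.017  0.176]
 potato [213. 219.] [0.418 0.124 0.193]
 potato [242. 213.] [0.436 0.05  0.185]
side [194 222  23  21 363] 358 [0.574 0.078 0.236] [0.632 0.172 0.284] mean [0.6041 0.1369 0.272 ] rect [608.  123.9] [47.  92.5] 14.3 plane [-0.102  0.358  0.272]
side [266 223  20  21 352] 351 [0.411 0.035 0.236] [0.469 0.13  0.284] mean [0.4403 0.0939 0.2725] rect [444.7  80.6] [45.  91.8] 15.9 plane [-0.093  0.34   0.273]
 potato [219. 232.] [0.615 0.055 0.16 ]
 potato [285. 245.] [0.427 0.061 0.183]
 potato [213. 248.] [0.608 0.114 0.17 ]
 potato [276. 258.] [0.437 0.113 0.196]
 potato [209. 262.] [0.6   0.16  0.178]
```

View pics/crop.png

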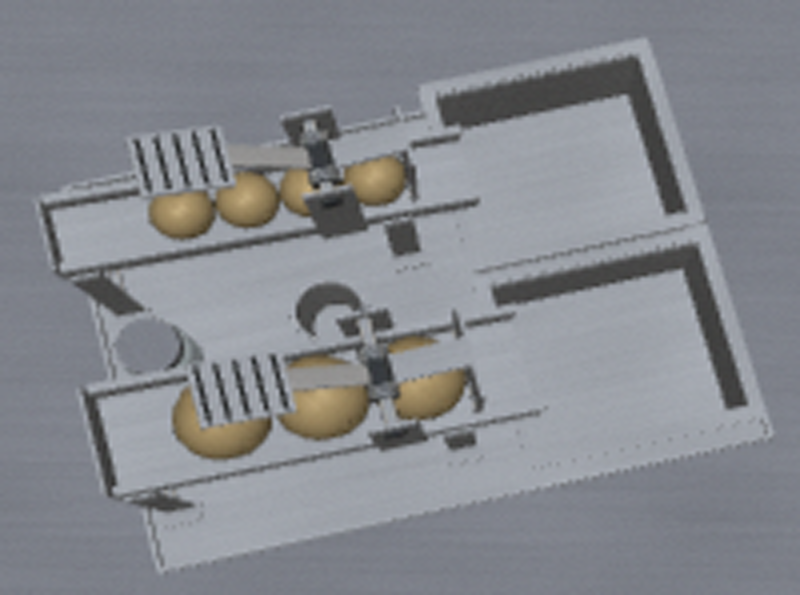

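Paddle: about (0.605, 0.1395, 0.276), with the lane axis at about (−0.259, 0.966). The two views agree to about 5 mm, and the paddle lies on the potato line. I'll shut the gripper, go above it and look.

```bash
cat >> h.py <<'E'
a=np.radians(15.); ax=np.array([-np.sin(a),np.cos(a),0]); n=np.array([np.cos(a),np.sin(a),0])
PAD=np.array([.6047,.1395,.276]); Z=np.array([0,0,1.])
def R(s): return np.c_[s*ax,s*n,-Z]
E
python3 - <<'E'
from h import *
q=np.array(robot.read_qpos()); up=PAD+[0,0,.06]
s=min((1,-1),key=lambda s: 1e9 if robot.ik(up,R(s)) is None else np.abs(np.array(robot.ik(up,R(s)))-q).max())
print(s,robot.ik(up,R(s)))
robot.move_gripper(0.0); print(robot.read_t())
p=np.array(robot.read_position()); robot.servo_line(p+[0,0,.15],speed=.2)
robot.goto(up+[0,0,.05],R(s)); print(robot.read_t())
robot.servo_line(up-[0,0,.035],speed=.1)
print(robot.read_t(),robot.read_position(),robot.read_force(),robot.read_grip_width())
im,d=robot.grab_frame("side"); im2,_=robot.grab_frame("top")
o=np.hstack([cv2.resize(im[170:300,150:300],(450,390)),cv2.resize(im2[100:230,150:260],(330,390))])
cv2.imwrite("pics/above.png",o[:,:,::-1])
open("s.txt","w").write(str(s))
E
```

```text
-1 [ 30.99333198  12.69137317   3.79928487   0.         -81.1079117
 -15.99333198]
1.525
5.5333
6.5333 [0.60508573 0.13956869 0.30180016] [ 0.55275481  0.82155289 -0.44189795] 0.00952218551200992
```

View pics/above.png

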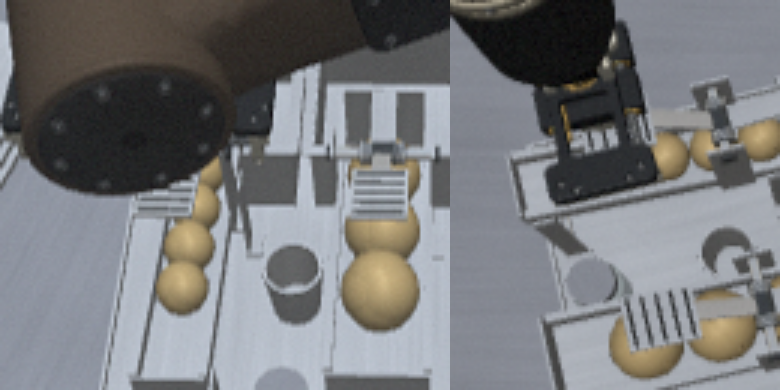

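The fingertips sit centred over the small lane's paddle; the right-hand view shows both its ribs and the gripper aligned with it. Next I'll press along the arc, reading the force as I go.

```bash
cat >> h.py <<'E'
def arc(th):
    f=np.radians(35.9); return PAD+.1*((np.cos(f-th)-np.cos(f))*ax+(np.sin(f-th)-np.sin(f))*Z)
E
python3 - <<'E'
from h import *
f0=robot.read_force()[2]
robot.servo_line(PAD+[0,0,.006],speed=.06)
for th in np.r_[0:.481:.08]:
    robot.servo_line(arc(th),speed=.05)
    F=np.array(robot.read_force()); print(round(th,2),robot.read_t(),F.round(1),np.round(robot.read_position()-arc(th),4))
    if F[2]-f0>15: print("stop");break
robot.dwell(1.)
im,d=robot.grab_frame("side"); im2,_=robot.grab_frame("top")
o=np.hstack([cv2.resize(im[150:300,150:320],(442,390)),cv2.resize(im2[100:230,160:350],(358,390))])
cv2.imwrite("pics/pressed.png",o[:,:,::-1]); print(robot.read_t())
E
```

```text
0.0 7.3667 [0.2 0.4 0.8] [0.0002 0.0001 0.    ]
0.08 7.675 [1.  0.5 1.1] [-0.0002  0.0002 -0.0004]
0.16 7.9833 [-0.4  0.3 -0.3] [-0.0003  0.0002 -0.0005]
0.24 8.2917 [ 0.6 -0.7  0.2] [-0.0003  0.0002 -0.0006]
0.32 8.6 [ 0.4 -0.3 -0.1] [-0.0002  0.0002 -0.0005]
0.4 8.9083 [-2.4  0.2  5.4] [0.     0.0001 0.0002]
0.48 9.2167 [-2.2  1.1  5.1] [0.0001 0.0002 0.0004]
10.3167
```

View pics/pressed.png

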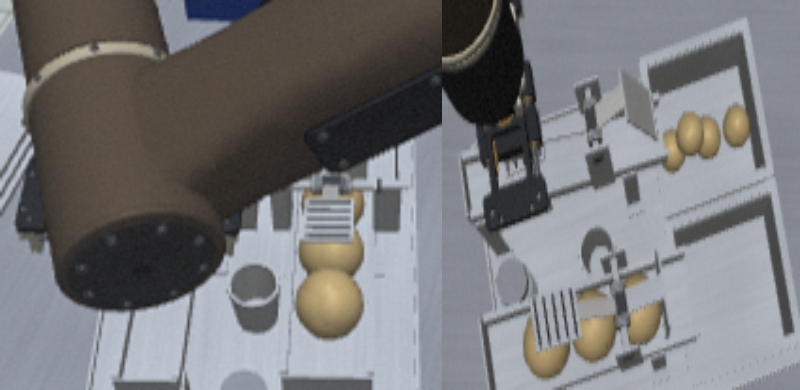

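The gate is up. Three potatoes are in the pan and the fourth is at the lip, around (672,150). I'll hold on a little and look again.

Run:
```python
from h import *
robot.dwell(1.2)
im2,d=robot.grab_frame("top"); P=cloud("top",d)
h=cv2.cvtColor(im2,cv2.COLOR_RGB2HSV); pm=((h[...,0]>10)&(h[...,0]<25)&(h[...,1]>90)&(h[...,2]>80)&(P[...,0]>.5)&(P[...,0]<.75)&(P[...,1]>-.2)&(P[...,1]<.25)).astype(np.uint8)
k,l,s,c=cv2.connectedComponentsWithStats(pm)
for i in range(1,k):
    if s[i][4]>10: print(c[i].round(),s[i][4],P[l==i].mean(0).round(3),P[l==i].max(0).round(3))
cv2.imwrite("pics/p2.png",cv2.resize(im2[100:230,160:350],(760,520))[:,:,::-1]); print(robot.read_t(),robot.read_force())
```

```text
[316. 142.] 131 [ 0.679 -0.157  0.046] [ 0.699 -0.139  0.057]
[193. 140.] 12 [0.586 0.152 0.338] [0.594 0.161 0.402]
[292. 147.] 322 [ 0.658 -0.084  0.062] [ 0.685 -0.04   0.092]
[188. 152.] 15 [0.559 0.164 0.329] [0.572 0.168 0.334]
11.5667 [-2.16591454  1.60574526  4.28561173]
```

View pics/p2.png

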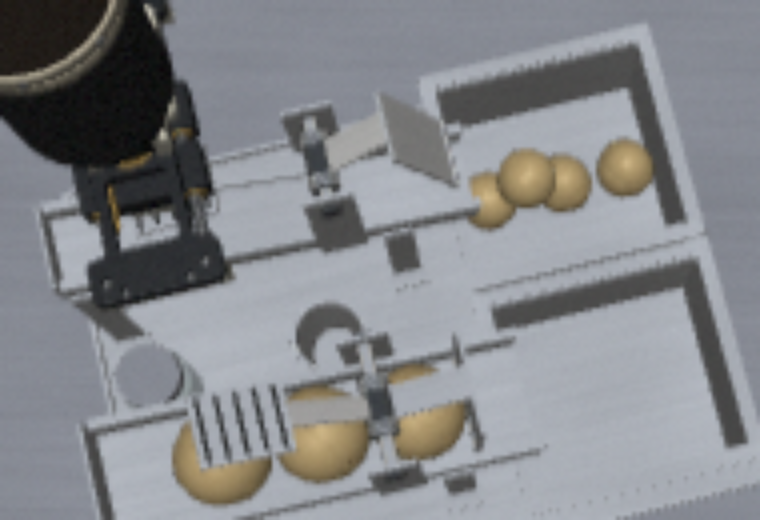

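All four are in the pan, one resting on two others with its top at 92 mm, below the outlet. I'll release along the arc and back off.

Run:
```python
from h import *
for th in (.32,.16,0): robot.servo_line(arc(th),speed=.06)
robot.servo_line(PAD+[0,0,.10],speed=.12)
robot.servo_line(PAD+[-.22,-.05,.16],speed=.2)
robot.dwell(.5)
P=None
im2,d=robot.grab_frame("top"); im,_=robot.grab_frame("side")
o=np.hstack([cv2.resize(im[150:300,150:320],(442,390)),cv2.resize(im2[100:230,160:350],(358,390))])
cv2.imwrite("pics/end.png",o[:,:,::-1]); print(robot.read_t(),robot.read_force(),robot.read_position())
P=cloud("top",d); L=P-PAD; m=(np.abs(L@n)<.035)&(np.abs(L@ax)<.033)&(P[...,2]>.2)&(P[...,2]<.3)
print(m.sum(), P[m].mean(0).round(4) if m.any() else "")
```

```text
15.7167 [-0.47398813 -0.09706189 -0.31977267] [0.38474521 0.08948933 0.43600317]
444 [0.6052 0.1378 0.2743]
```

View pics/end.png

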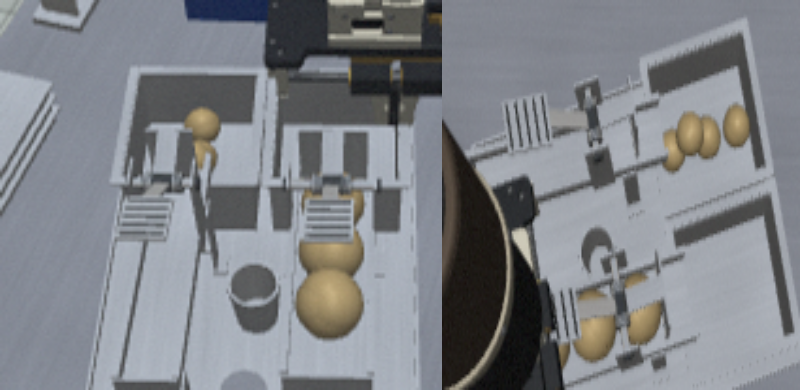

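The paddle is back at rest height (0.274 m), the gate is shut, the small lane is empty, and the arm is clear. The large lane is unchanged.

```bash
python3 -c "
from rig import robot
robot.job_done(); print(robot.read_t())"
```

```text
the job is handed in; nothing more can be done
the job is handed in; nothing more can be done
```

The job is done and handed in: all four small potatoes are in the pan, and the small lane's gate is shut again. I pressed the paddle with the shut fingertips to about 0.48–0.5 rad (estimated from the path, not read from the joint). I held it there for about 2.4 s, let it back up the same way and moved the arm clear. The clock stood at about 15.7 s just before hand-in.

- **Final pictures:** The small lane was empty and the paddle was back at 0.274 m (0.276 m expected at rest). The large lane showed no change in the part the arm did not hide, and nothing else in view had moved.
- **Potatoes in the pan:** One rests on top of two others, with its top at 92 mm, below the 100 mm rim.
- **Force readings:** These only partly agreed with what I expected. I read almost nothing over the first part of the press, then about 5 N at 0.40 rad, where about 3 N was expected from the start. I did not find out why, but the gate was visibly up. No reading passed about 6 N.

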